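# Mix the tomato and mozzarella salad on the motorhome's sink cover

### The job

Take the wooden spoon from its stand and gently stir the salad in the blue bowl with it, holding it at a slant to keep clear of the tap above, until the two kinds are mixed: every white mozzarella ball has a red tomato right beside it, touching or within a finger's width. Spill and squash nothing, keep the hand off the food and the bowl, and do not shove the bowl away. Then set the spoon back in its stand as it was, head in the dish and handle in the fork, and let go; leave the tap, oil bottle and pepper mill alone.

Things in the scene. Friction and masses are not known exactly. Their poses are not given: they have to be found in the camera images.
- bowl: blue ceramic salad bowl, loose (about 0.8 kg), on the wooden sink cover. Origin: centre of its underside; z up. 216 mm wide at the rim, 86 mm high, wall 4 mm. Inside it is dished: floor 10 mm above the origin out to 22 mm radius, then rising to 22 mm at 60 mm radius, 46 mm at 88 mm and the rim (86 mm) at 104 mm, so that the balls roll together in its middle. At the start the five tomatoes lie on one side (its own +x) and the five mozzarella balls on the other, in one layer.
- sink: fixed inset sink: steel rim 360 x 310 mm, 4 mm high, closed by its fitted light-wood cover board whose top is 12 mm above the worktop (origin: middle, at worktop height). The bowl stands on it.
- tap: fixed steel tap at the sink's rear left corner (origin: foot of its upright post, 27 mm thick, 221 mm tall; a 26 mm lever hub on its own +y side). A straight level spout, 22 mm thick, its axis 205 mm above the origin, runs from the post over the bowl to the nozzle.
- tap_spout (a point): lower end of the tap's nozzle (24 mm thick, pointing down, 28 mm long), which hangs close to over the middle of the bowl, about 100 mm above its rim: with the spoon upright there, spoon or hand would strike the tap.
- stand: fixed white upright spoon stand: drip dish 150 (x) x 100 (y) mm with a 14 mm lip and 4 mm floor and walls, and near its middle a steel wire fork: two upright 7 mm wires, 29 mm free space between them, joined by a level crossbar, 139 mm above the worktop, on which the handle leans; the wires end 30 mm above the crossbar, spread outward. Origin: centre of its underside; its -x axis is the direction in which the spoon handle leans (roughly to the robot).
- stand_dish (a point): point on the stand's dish floor where the spoon's tip stands: 67 mm from the stand's origin along its +x, 4 mm up, against the lip, which keeps the head from sliding out.
- stand_fork (a point): point in the fork where the middle of the handle lies when the spoon is in its stand: 165 mm along the spoon from its tip, about 10 mm off the crossbar's axis.
- spoon: wooden salad spoon, about 70 g, 290 mm long, loose; starts leaning in the stand, head down in the dish, 33 degrees from vertical. Origin: the tip of its head; z runs along the handle away from the head; x is the face normal of its flat head. Head: flat rounded oval 42 mm wide (y), 56 mm long, 8 mm thick. Handle: straight bar 18 mm wide (y), 12 mm thick (x), from 56 to 290 mm along z.
- spoon_tip (a point): the tip of the spoon's head, the spoon's origin.
- spoon_grip (a point): point on the handle's middle line 245 mm from the tip (45 mm below its upper end), a good place to take it, across its 12 mm thickness (x) or 18 mm width (y), with the fingers pointing down along the handle; the wires of the stand end 40 mm below it.
- spoon_neck (a point): point on the handle's middle line 165 mm from the tip; lies in the fork when the spoon is in its stand.
- oil_bottle: bystander: green oil bottle, 60 mm wide, 200 mm tall, loose. Origin: centre of its underside.
- pepper_mill: bystander: dark wooden pepper mill, 54 mm wide, 158 mm tall, loose. Origin: centre of its underside.
- tomato1: cherry tomato 1: red ball 30 mm across with a green stalk mark, 14 g, slippery with oil, loose in the bowl. Origin: its centre.
- tomato2: cherry tomato 2: red ball 30 mm across with a green stalk mark, 14 g, slippery with oil, loose in the bowl. Origin: its centre.
- tomato3: cherry tomato 3: red ball 30 mm across with a green stalk mark, 14 g, slippery with oil, loose in the bowl. Origin: its centre.
- tomato4: cherry tomato 4: red ball 30 mm across with a green stalk mark, 14 g, slippery with oil, loose in the bowl. Origin: its centre.
- tomato5: cherry tomato 5: red ball 30 mm across with a green stalk mark, 14 g, slippery with oil, loose in the bowl. Origin: its centre.
- mozzarella1: mozzarella ball 1: white ball 28 mm across, 12 g, slippery with oil, loose in the bowl. Origin: its centre.
- mozzarella2: mozzarella ball 2: white ball 28 mm across, 12 g, slippery with oil, loose in the bowl. Origin: its centre.
- mozzarella3: mozzarella ball 3: white ball 28 mm across, 12 g, slippery with oil, loose in the bowl. Origin: its centre.
- mozzarella4: mozzarella ball 4: white ball 28 mm across, 12 g, slippery with oil, loose in the bowl. Origin: its centre.
- mozzarella5: mozzarella ball 5: white ball 28 mm across, 12 g, slippery with oil, loose in the bowl. Origin: its centre.

How it is judged (in metres and radians):
On the way, in this order (a step that is already met when the one before it is completed fails the run):
1. the spoon's head is down in the bowl (horizontal distance between spoon_tip and bowl below 0.09 m and z of spoon_tip in the frame of bowl below 0.06 m), for 0.1 s.
2. every mozzarella ball has a tomato beside it (centres within 46 mm) ((distance between mozzarella1 and tomato1 below 0.046 m or distance between mozzarella1 and tomato2 below 0.046 m or distance between mozzarella1 and tomato3 below 0.046 m or distance between mozzarella1 and tomato4 below 0.046 m or distance between mozzarella1 and tomato5 below 0.046 m) and (distance between mozzarella2 and tomato1 below 0.046 m or distance between mozzarella2 and tomato2 below 0.046 m or distance between mozzarella2 and tomato3 below 0.046 m or distance between mozzarella2 and tomato4 below 0.046 m or distance between mozzarella2 and tomato5 below 0.046 m) and (distance between mozzarella3 and tomato1 below 0.046 m or distance between mozzarella3 and tomato2 below 0.046 m or distance between mozzarella3 and tomato3 below 0.046 m or distance between mozzarella3 and tomato4 below 0.046 m or distance between mozzarella3 and tomato5 below 0.046 m) and (distance between mozzarella4 and tomato1 below 0.046 m or distance between mozzarella4 and tomato2 below 0.046 m or distance between mozzarella4 and tomato3 below 0.046 m or distance between mozzarella4 and tomato4 below 0.046 m or distance between mozzarella4 and tomato5 below 0.046 m) and (distance between mozzarella5 and tomato1 below 0.046 m or distance between mozzarella5 and tomato2 below 0.046 m or distance between mozzarella5 and tomato3 below 0.046 m or distance between mozzarella5 and tomato4 below 0.046 m or distance between mozzarella5 and tomato5 below 0.046 m)), for 0.2 s.
At the end, for the whole second after the job is handed in: Every mozzarella ball has a tomato within 46 mm, centre to centre; all ten in the bowl; bowl level (0.1 rad), moved under 60 mm; spoon let go, at rest in its stand: tip within 35 mm of the dish point, neck within 25 mm of the fork point (all of step 2 and horizontal distance between each of tomato1, tomato2, tomato3, tomato4, tomato5, mozzarella1, mozzarella2, mozzarella3, mozzarella4, mozzarella5 and bowl below 0.09 m and z of each of tomato1, tomato2, tomato3, tomato4, tomato5, mozzarella1, mozzarella2, mozzarella3, mozzarella4, mozzarella5 in the frame of bowl below 0.075 m and angle between bowl's own z axis and vertical below 0.1 rad and distance of bowl from where it was at the start of the episode below 0.06 m and distance between spoon_tip and stand_dish below 0.035 m and distance between spoon_neck and stand_fork below 0.025 m and linear speed of each of spoon, bowl below 0.03 m/s and contact force between the fingers and spoon below 0.1 N); the robot touches nothing.
It fails at once if a tomato or mozzarella ball leaves the bowl (distance between any of tomato1, tomato2, tomato3, tomato4, tomato5, mozzarella1, mozzarella2, mozzarella3, mozzarella4, mozzarella5 and bowl above 0.135 m).
It fails at once if the spoon presses a tomato or mozzarella ball with more than 40 N (contact force between spoon and tomato1 above 40 N or contact force between spoon and tomato2 above 40 N or contact force between spoon and tomato3 above 40 N or contact force between spoon and tomato4 above 40 N or contact force between spoon and tomato5 above 40 N or contact force between spoon and mozzarella1 above 40 N or contact force between spoon and mozzarella2 above 40 N or contact force between spoon and mozzarella3 above 40 N or contact force between spoon and mozzarella4 above 40 N or contact force between spoon and mozzarella5 above 40 N).
It fails at once if the hand or arm touches the food, or the bowl with more than 2 N (contact force between any of the fingers, the arm and tomato1 above 0.5 N or contact force between any of the fingers, the arm and tomato2 above 0.5 N or contact force between any of the fingers, the arm and tomato3 above 0.5 N or contact force between any of the fingers, the arm and tomato4 above 0.5 N or contact force between any of the fingers, the arm and tomato5 above 0.5 N or contact force between any of the fingers, the arm and mozzarella1 above 0.5 N or contact force between any of the fingers, the arm and mozzarella2 above 0.5 N or contact force between any of the fingers, the arm and mozzarella3 above 0.5 N or contact force between any of the fingers, the arm and mozzarella4 above 0.5 N or contact force between any of the fingers, the arm and mozzarella5 above 0.5 N or contact force between any of the fingers, the arm and bowl above 2 N).
It fails at once if the bowl is tipped by more than 15 degrees or shoved more than 60 mm (angle between bowl's own z axis and vertical above 0.26 rad or distance of bowl from where it was at the start of the episode above 0.06 m).
It fails at once if the tap is knocked with more than 8 N, or the oil bottle or pepper mill is tipped or shifted by more than 30 mm (contact force between any of the fingers, the arm, spoon and tap above 8 N or distance of any of oil_bottle, pepper_mill from where it was at the start of the episode above 0.03 m or angle between any of oil_bottle, pepper_mill's own z axis and vertical above 0.3 rad).
It also fails if it takes over 72 s, if anything falls off the work surface, if the arm or the gripper's body presses on something with over 40 N, if the wrist force passes 120 N, or if a joint passes its speed limit or range.

### The arm

A 6-joint arm with a two-finger parallel gripper is mounted at the origin on the work surface. World frame = base frame: x ahead of the robot, y to its left, z up, the work surface at z = 0. Lengths are in mm, angles in rad, forces in N, time in s.
With the tool pointing down it reaches from about 300 to 775 mm from the base axis. Payload 14.6 kg.
Tool frame: the origin (TCP) lies on the mounting face of the last link; the fingertips stand 199 mm ahead of it and the grasp point (between the pads) lies 180 mm ahead of it; z points along the fingers, y is the line along which they close (so a half turn about z gives the same grasp; the last joint's range is limited). The gripper opens to 94 mm and grips with 3 to 60 N. Pads are 16 mm wide; open, the fingers measure 119 mm over their backs; the gripper's body (75 mm by 177 mm) begins 78 mm behind the grasp point.
Start: joints at [1.177, 0.3, 1.521, -0, 1.321, -0.067], TCP at [176.555, 520.883, 404.646] pointing down, gripper open.
Joint ranges: [-3.03, 3.03], [-0.79, 2.21], [0.23, 2.52], [-1.04, 4.18], [0, 3.07], [-2.55, 2.55]. Speed limits (rad/s): [2.22, 2.22, 2.57, 3.14, 3.14, 3.14].

### API

Orientations are given as [roll, pitch, yaw] about the fixed x, y, z axes, in that order (R = Rz(yaw) Ry(pitch) Rx(roll)).
In Python, from cell import manip gives the robot as it stands. The module is installed in compiled form; this text tells all that it offers.
- The arm moves only by the shell command python3 -m creep 'ROWS' [FORCE]. ROWS is a JSON object of lists of equal length, an entry for each row: "slide": the shift along the world's x, y, z in cm, a list of three; "turn": the turn about the world's z in rad; "claw": the opening, from 0 (shut) to 1 (fully open). A call has 1 to 8 rows; each row shifts and turns the commanded pose from where the row before left it; what a row does not reach is not made up. A row lasts 1/8 s, in which the tool goes at most 62.5 mm and 10.7 degrees, less where a joint would pass 70% of its speed; a pose out of reach is approached as far as the arm can. A call with a gripper value outside its range is refused whole. The fingers move at their own pace and stop on an object; FORCE is the grip in N (left out, the last holds). Time passes only in rows, so rows that do not move let the fingers close. It gives the time, the measured TCP pose, the force, the opening and the grip force at its end, in the units of the state.
- manip.read_state(): the state, without advancing time (a new reading comes with each control period).
- manip.camera(name): name is "scene" or "top"; returns (picture, depth): 480x640x3 uint8, red, green, blue; 480x640 float32, mm along the optical axis (not along the pixel's ray), 0 where there is no reading.
- manip.calibration(name): a dict with "intrinsics" (3x3 intrinsics, pixels), "pose" (4x4, takes a point from camera to world coordinates). Camera axes: x right, y up, looking along -z (the intrinsics and any distortion apply to the point x, -y, -z); pixel columns grow to the right and rows downward; lengths in mm; the calibration is good to about 2 mm. A picture is of the moment at which its call begins. calibration takes no time and is no camera call.
- manip.sign_off(): hands the job in; it is judged then, once.
Trained networks look in the newest picture that a camera, given by its name, has taken for a name from the list of things; names that differ only in an ending like _2 or _b are one class to them, and where a whole thing is asked for, a point or a joint stands for the part that bears it (a point fixed in the world has none). Each returns a list of dicts, best first, with "score" (0 to 1); they miss things now and then, are a little off and sometimes report something else, mostly with a low value. They report only what shows in the picture. A call takes as long as a camera call.
- manip.cut_out(query, camera): "mask" (480x640 bool, what is visible of it) and "position" ([column, row] in pixels, amid what is visible of it).
The state is a dict: "clock": time; "joints": joint angles; "qd": joint speeds; "effort": joint torques, N m; "eef_pos": TCP position; "eef_rot": TCP orientation; "wrist_force": force on the tool from outside, world axes, zero at the start; "moment": the same for the moment, N m; "finger_gap": finger opening in mm; "finger_force": force on a finger pad.
Only numpy, scipy, OpenCV 4.12 (cv2) and the standard library are available. Lean on these libraries where they do the work, as an engineer would, in place of code of your own. Each camera call takes 0.05 s, during which the arm holds its last target. There are 200 camera calls.

## Working session

There is one attempt and no reset: what is moved stays moved. The work goes in short steps, Python scripts to look and compute and a shell command to move; the robot and the scene stay as the last step left them, time stands still between calls to the robot, and variables do not carry over. Pictures are saved under pics/ and viewed, at most 10 in all, crops included, and the job is handed in when it is done.

```bash
mkdir -p pics; cat > h.py <<'E'
import numpy as np, cv2
from cell import manip
def shot(n):
    p,d=manip.camera(n); c=manip.calibration(n); return p,d,np.array(c["intrinsics"]),np.array(c["pose"])
def pts(mask,d,K,T):
    v,u=np.nonzero(mask&(d>0)); z=d[v,u]
    P=np.c_[(u-K[0,2])*z/K[0,0],-(v-K[1,2])*z/K[1,1],-z,np.ones(len(z))]
    return (P@T.T)[:,:3]
E
python3 - <<'E'
from h import *
s=manip.read_state(); print({k:np.round(v,3).tolist() for k,v in s.items()})
ims=[]
for n in("scene","top"):
    p,d,K,T=shot(n); ims.append(p); print(n,K.round(0).tolist(),T.round(2).tolist(),manip.calibration(n).keys())
    for q in("bowl","spoon","tap","stand","tap_spout","spoon_grip","stand_fork","stand_dish","oil_bottle","pepper_mill","tomato1","mozzarella1"):
        for r in manip.cut_out(q,n)[:6]:
            if r["score"]<.4: continue
            P=pts(r["mask"],d,K,T)
            if len(P): print(q,round(r["score"],2),np.round(r["position"]),"med",np.median(P,0).round(),"lo",np.percentile(P,2,axis=0).round(),"hi",np.percentile(P,98,axis=0).round())
    cv2.imwrite(f"pics/{n}0.png",p[...,::-1])
E
```

```text
{'clock': 0.0, 'joints': [1.177, 0.301, 1.522, 0.0, 1.321, -0.067], 'qd': [-0.001, -0.0, 0.002, -0.001, -0.001, -0.001], 'effort': [0.0, -53.181, -35.274, 0.071, 0.024, -0.0], 'eef_pos': [176.536, 520.868, 404.052], 'eef_rot': [-3.14, -0.0, 2.815], 'wrist_force': [0.069, 0.601, 0.842], 'moment': [0.017, 0.006, -0.011], 'finger_force': 0.0, 'finger_gap': 94.114}
scene [[543.0, 0.0, 323.0], [0.0, 543.0, 242.0], [0.0, 0.0, 1.0]] [[-0.07, -0.77, 0.64, 1246.39], [1.0, -0.04, 0.06, 50.11], [-0.02, 0.64, 0.77, 942.94], [0.0, 0.0, 0.0, 1.0]] dict_keys(['intrinsics', 'pose'])
bowl 0.84 [312. 266.] med [584. -34.  62.] lo [ 515. -109.   29.] hi [715.  89. 100.]
spoon 0.58 [484. 240.] med [546. 304. 119.] lo [463. 286.   6.] hi [615. 320. 247.]
tap 0.76 [377. 314.] med [779.  93. 210.] lo [625. -18.   9.] hi [799. 137. 226.]
tap 0.66 [304. 288.] med [632. -49.  52.] lo [612. -63.  35.] hi [641. -37.  60.]
stand 0.89 [468. 272.] med [542. 293.   6.] lo [474. 254.  -0.] hi [625. 358. 162.]
tap_spout 0.63 [375. 315.] med [775.  93. 204.] lo [618. -18.   6.] hi [800. 139. 226.]
spoon_grip 0.63 [485
[... 2324 characters left out ...]
1 [182. 272.] med [530. 305. 146.] lo [463. 291.   5.] hi [615. 322. 250.]
pepper_mill 0.74 [434. 206.] med [ 685. -263.  128.] lo [ 668. -293.    0.] hi [ 724. -248.  158.]
tomato1 0.63 [326. 256.] med [582. -15.  52.] lo [570. -27.  33.] hi [596.  -2.  59.]
tomato1 0.56 [310. 236.] med [629.  22.  51.] lo [618.   9.  42.] hi [642.  36.  60.]
tomato1 0.5 [314. 255.] med [579.  15.  54.] lo [566.   2.  40.] hi [592.  27.  61.]
mozzarella1 0.48 [320. 228.] med [641.   4.  48.] lo [619.  -3.  40.] hi [652.  12. 193.]
mozzarella1 0.44 [329. 245.] med [604. -35.  49.] lo [592. -47.  40.] hi [618. -23.  55.]
mozzarella1 0.43 [329. 239.] med [623. -18.  46.] lo [613. -31.  36.] hi [633.  -6.  52.]
```

```bash
python3 - <<'E'
from h import *
p=cv2.imread("pics/scene0.png");t=cv2.imread("pics/top0.png")
a=cv2.resize(p[200:340,130:530],(800,280));b=cv2.resize(t[130:330,150:470],(480,300))
b=cv2.copyMakeBorder(b,0,0,0,320,0); cv2.imwrite("pics/c0.png",np.vstack([a,b]))
# spoon axis fit
P,d,K,T=shot("top")
r=manip.cut_out("spoon","top")[0]; X=pts(r["mask"],d,K,T)
P2,d2,K2,T2=shot("scene")
r=manip.cut_out("spoon","scene")[0]; Y=pts(r["mask"],d2,K2,T2)
for X in (X,Y):
    for z in range(10,260,20):
        m=abs(X[:,2]-z)<6
        if m.sum()>3: print(z,m.sum(),np.median(X[m],0).round(1),np.ptp(X[m],axis=0).round())
    print(X[np.argmax(X[:,2])])
E
```

```text
10 7 [618.1 307.3  13.7] [55. 56. 10.]
30 45 [608.  300.3  30.9] [11. 38. 11.]
50 34 [595.3 297.8  49.4] [13. 32. 11.]
70 24 [583.2 302.7  71.3] [13. 16. 11.]
90 24 [571.4 304.3  90.5] [13. 18. 11.]
110 30 [557.5 304.7 111.4] [17. 16. 12.]
130 29 [544.3 304.  130.5] [17. 16. 11.]
150 34 [531.6 305.  149.4] [16. 17. 12.]
170 30 [518.1 304.3 170.3] [14. 15. 11.]
190 31 [505.3 304.  191.1] [15. 15. 11.]
210 39 [491.9 304.1 209.9] [19. 16. 11.]
230 35 [479.2 305.2 230. ] [16. 16. 11.]
250 66 [463.2 309.5 248.1] [14. 17.  9.]
[466.90790888 302.51333474 252.83192394]
10 40 [614.6 302.4  12.3] [406. 113.  12.]
30 125 [605.7 302.6  29.5] [14. 40. 12.]
50 88 [593.9 301.2  48.9] [16. 32. 11.]
70 65 [581.5 301.7  70.4] [18. 18. 12.]
90 64 [568.6 302.9  90.5] [55. 29. 11.]
110 74 [554.5 303.  110. ] [42. 26. 12.]
130 71 [542.  303.3 129.2] [18. 18. 11.]
150 66 [529.5 303.5 150.4] [19. 17. 11.]
170 73 [516.1 304.8 169.4] [15. 18. 11.]
190 76 [503.4 304.7 189.9] [20. 18. 12.]
210 74 [490.4 305.  209.8] [26. 18. 12.]
230 77 [477.9 305.5 229.9] [16. 18. 12.]
250 57 [465.5 306.  248.4] [15. 17.  8.]
[466.40960076 306.52681848 252.34557504]
```

View pics/c0.png

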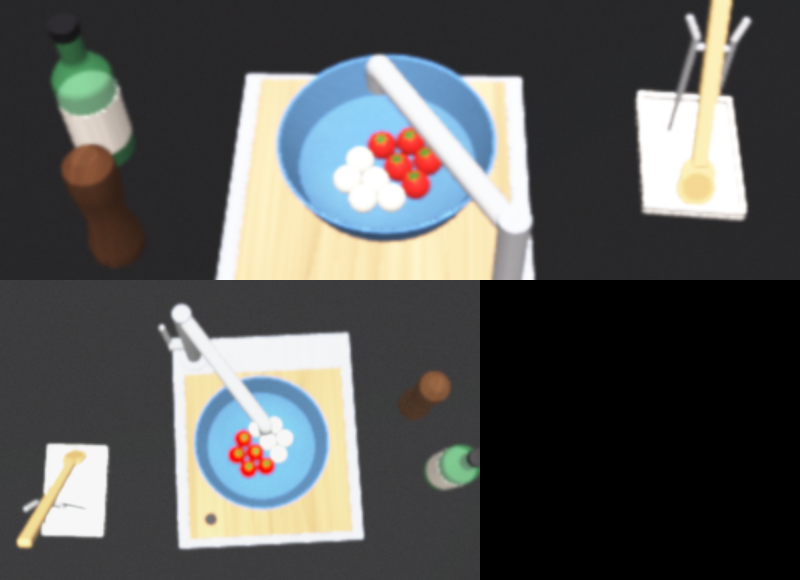

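The crops show the tomatoes in the robot-left half of the bowl and the mozzarella toward +x/-y. The spout runs from rear left to over the bowl middle, and the spoon leans towards the robot in the stand at left. Next I approach the spoon from above.

```bash
python3 -m creep '{"slide":[[3.8,-2.7,1],[3.8,-2.7,1],[3.8,-2.7,1],[3.8,-2.7,1],[3.9,-2.7,1],[3.9,-2.7,1],[3.9,-2.7,1],[3.9,-2.7,1]],"turn":[0.04,0.04,0.04,0.04,0.04,0.04,0.03,0.03],"claw":[1,1,1,1,1,1,1,1]}' 40
python3 -m creep '{"slide":[[0,0,0],[0,0,0]],"turn":[0,0],"claw":[1,1]}'
```

```text
clock: 2.5
eef_pos: [485.7, 303.8, 485.1]
eef_rot: [3.141, 0.0, 3.116]
wrist_force: [0.3, 1.5, -0.7]
finger_gap: 93.6
finger_force: 0.0
clock: 2.75
eef_pos: [484.3, 305.1, 484.3]
eef_rot: [-3.141, -0.001, 3.114]
wrist_force: [0.5, 0.5, -0.7]
finger_gap: 94.1
finger_force: 0.0
```

```bash
python3 -m creep '{"slide":[[0,0,-2.4],[0,0,-2.4],[0,0,-2.4],[0,0,-2.2],[0,0,0]],"turn":[0,0,0,0,0],"claw":[1,1,1,1,1]}' 
python3 -m creep '{"slide":[[0,0,0],[0,0,0],[0,0,0],[0,0,0],[0,0,0],[0,0,0]],"turn":[0,0,0,0,0,0],"claw":[0.4,0.3,0.2,0.1,0,0]}' 40
python3 -m creep '{"slide":[[0,0,0],[0,0,0],[0,0,0]],"turn":[0,0,0],"claw":[0,0,0]}' 40
```

```text
clock: 3.38
eef_pos: [483.6, 305.6, 389.4]
eef_rot: [-3.14, -0.003, 3.116]
wrist_force: [-0.2, -0.0, 0.8]
finger_gap: 93.9
finger_force: 0.0
clock: 4.12
eef_pos: [484.6, 304.9, 390.6]
eef_rot: [-3.142, -0.0, 3.115]
wrist_force: [0.0, 0.3, -0.0]
finger_gap: 37.5
finger_force: 0.0
clock: 4.5
eef_pos: [484.6, 304.9, 390.6]
eef_rot: [3.142, -0.0, 3.115]
wrist_force: [0.7, 0.5, -1.8]
finger_gap: 17.4
finger_force: 39.9
```

```bash
python3 -m creep '{"slide":[[0,0,1.5],[0,0,2.5],[0,0,2.5],[0,0,2.5],[0,0,2.5],[0,0,2.5],[0,0,2.5],[0,0,2.5]],"turn":[0,0,0,0,0,0,0,0],"claw":[0,0,0,0,0,0,0,0]}' 
python3 -m creep '{"slide":[[-4,0,0],[-4,-3.2,0],[-4,-5.5,0],[0,-5.5,-1],[0,-5.5,-1],[0,-5.5,-1],[0,-5.5,-1],[0,-5.5,-1]],"turn":[0,0,0,0,0,0,0,0],"claw":[0,0,0,0,0,0,0,0]}' 
python3 -m creep '{"slide":[[0,0,0]],"turn":[0],"claw":[0]}'
python3 - <<'E'
from h import *
im=[]
for n in("scene","top"):
    p,d,K,T=shot(n); im.append(p); X=pts(manip.cut_out("spoon",n)[0]["mask"],d,K,T)
    z=np.percentile(X[:,2],[1,50,99]); print(z.round()); 
    for zz in np.arange(z[0]+5,z[2],30):
        m=abs(X[:,2]-zz)<6
        if m.sum()>3: print(np.median(X[m],0).round(1))
cv2.imwrite("pics/1.png",cv2.resize(im[0][100:400,100:560],(800,522))[...,::-1])
E
```

```text
clock: 5.5
eef_pos: [484.2, 304.6, 582.6]
eef_rot: [3.141, 0.001, 3.115]
wrist_force: [-0.8, -0.1, -1.0]
finger_gap: 17.8
finger_force: 39.9
clock: 6.5
eef_pos: [366.9, -54.3, 531.6]
eef_rot: [-3.141, 0.002, 3.115]
wrist_force: [1.5, -0.5, -0.2]
finger_gap: 17.8
finger_force: 39.9
clock: 6.62
eef_pos: [367.3, -55.4, 530.9]
eef_rot: [-3.141, -0.0, 3.109]
wrist_force: [0.3, 0.8, -0.2]
finger_gap: 17.7
finger_force: 39.9
[  0. 256. 391.]
[ 302.2 -102.3    1.6]
[497.2 -59.7 156.3]
[479.1 -59.8 185. ]
[460.7 -59.9 215.2]
[441.9 -60.1 244.8]
[422.8 -58.3 276.1]
[402.7 -58.5 305.7]
[383.9 -57.1 334.5]
[364.2 -57.6 365.1]
[  0. 228. 330.]
[473.4 -56.8   7.6]
[500.3 -55.  158.2]
[481.9 -54.1 184.8]
[464.7 -52.7 214.7]
[444.8 -53.8 244.7]
[426.1 -51.6 275.3]
[405.6 -52.3 304.9]
```

View pics/1.png

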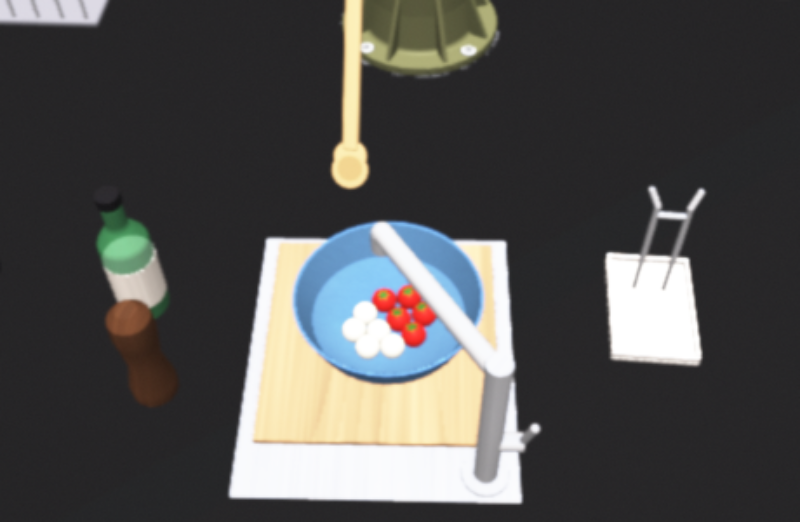

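The spoon is held securely at its slant (head at 350,165) and the bowl is undisturbed. I'll go in on the far right side, clear of the nozzle.

```bash
python3 -m creep '{"slide":[[4,0,0],[4.5,0,0],[4.5,0,0],[4.5,0,0],[0,0,0],[0,0,-2],[0,0,-2],[0,0,-2]],"turn":[0,0,0,0,0,0,0,0],"claw":[0,0,0,0,0,0,0,0]}' 
python3 -m creep '{"slide":[[0,0,-2],[0,0,-0.9],[-0.5,0.2,-0.6],[-0.5,0.2,-0.6],[-0.5,0.3,-0.6],[0,0,0]],"turn":[0,0,0,0,0,0],"claw":[0,0,0,0,0,0]}' 
python3 -m creep '{"slide":[[-0.9,0,-0.1],[-0.9,0,-0.1],[-0.9,0,-0.1],[-0.9,0,0],[-0.9,0,0],[-0.9,0,0],[-0.9,0,0],[-0.9,0,0]],"turn":[0,0,0,0,0,0,0,0],"claw":[0,0,0,0,0,0,0,0]}' 
python3 - <<'E'
from h import *
im=[]
for n in("scene","top"):
    p,d,K,T=shot(n); im.append(p)
a=cv2.resize(im[0][200:340,240:420],(720,560)); b=cv2.resize(im[1][160:330,240:420],(593,560))
cv2.imwrite("pics/2.png",cv2.resize(np.hstack([a,b]),(800,341))[...,::-1])
E
```

```text
clock: 7.82
eef_pos: [542.1, -51.3, 470.8]
eef_rot: [-3.141, 0.001, 3.117]
wrist_force: [0.5, -0.0, -1.1]
finger_gap: 18.0
finger_force: 39.9
clock: 8.57
eef_pos: [527.4, -45.4, 423.5]
eef_rot: [3.142, -0.0, 3.115]
wrist_force: [-0.4, 0.4, -0.4]
finger_gap: 17.7
finger_force: 39.9
clock: 9.57
eef_pos: [455.3, -45.6, 420.8]
eef_rot: [3.142, 0.001, 3.115]
wrist_force: [2.2, -0.1, 0.8]
finger_gap: 17.6
finger_force: 40.0
```

View pics/2.png

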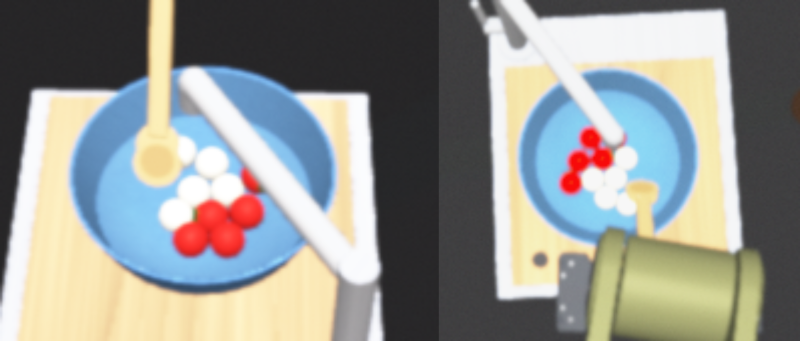

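The head sits right of the pile. The pile turned as a block, with the white balls now nearest the robot and the red ones on the far side, so next I push through the middle.

```bash
python3 -m creep '{"slide":[[0,0.9,0],[0,0.9,0],[0,0.9,0],[0,0.9,0],[0,0.9,0],[0,0,0],[0.9,0,0],[0.9,0,0]],"turn":[0,0,0,0,0,0,0,0],"claw":[0,0,0,0,0,0,0,0]}' 
python3 -m creep '{"slide":[[0.9,0,0],[0.9,0,0],[0.9,0,0],[0.9,0,0],[0.9,0,0],[0,0,0],[0,0,0],[0,0,0]],"turn":[0,0,0,0,0,0,0,0],"claw":[0,0,0,0,0,0,0,0]}' 
cat >> h.py <<'E'
def balls(n):
    p,d,K,T=shot(n); h=cv2.cvtColor(p,cv2.COLOR_RGB2HSV); out={}
    X=np.full(d.shape+(3,),np.nan); X[d>0]=pts(np.ones(d.shape,bool),d,K,T)
    ok=(np.hypot(X[...,0]-617,X[...,1]+9)<85)&(X[...,2]<78)
    S,H,V=h[...,1],h[...,0],h[...,2]
    for k,m in dict(T=ok&(S>120)&((H<8)|(H>170)),M=ok&(S<60)&(V>130)).items():
        dt=cv2.distanceTransform(m.astype(np.uint8),cv2.DIST_L2,3)
        pk=(dt==cv2.dilate(dt,np.ones((9,9))))&(dt>3.2)
        _,_,_,c=cv2.connectedComponentsWithStats(pk.astype(np.uint8)); r=[]
        ray=lambda u,v:None
        for u,v in c[1:]:
            q=X[int(round(v)),int(round(u))]; w=q-T[:3,3]; r.append((q+14*w/np.linalg.norm(w)).round().tolist())
        out[k]=r
    return out,p
E
python3 - <<'E'
from h import *
im=[]
for n in("scene","top"):
    o,p=balls(n); im.append(p); print(n,o)
a=cv2.resize(im[0][200:340,240:420],(720,560)); b=cv2.resize(im[1][160:330,240:420],(593,560))
cv2.imwrite("pics/3.png",cv2.resize(np.hstack([a,b]),(800,341))[...,::-1])
E
```

```text
clock: 10.68
eef_pos: [474.5, -0.9, 420.7]
eef_rot: [-3.142, 0.0, 3.114]
wrist_force: [-1.5, -0.4, -0.5]
finger_gap: 17.9
finger_force: 40.0
clock: 11.68
eef_pos: [518.6, -0.7, 420.8]
eef_rot: [-3.142, 0.0, 3.115]
wrist_force: [-0.6, 0.3, -0.5]
finger_gap: 17.9
finger_force: 40.0
scene {'T': [[589.0, -40.0, 42.0], [605.0, 22.0, 43.0], [620.0, -52.0, 46.0], [664.0, 15.0, 52.0], [667.0, -10.0, 47.0]], 'M': [[612.0, -30.0, 40.0], [637.0, -36.0, 47.0], [631.0, 28.0, 47.0], [652.0, -41.0, 44.0]]}
top {'T': [[662.0, 26.0, 51.0]], 'M': [[651.0, -41.0, 41.0], [641.0, 27.0, 46.0]]}
```

View pics/3.png

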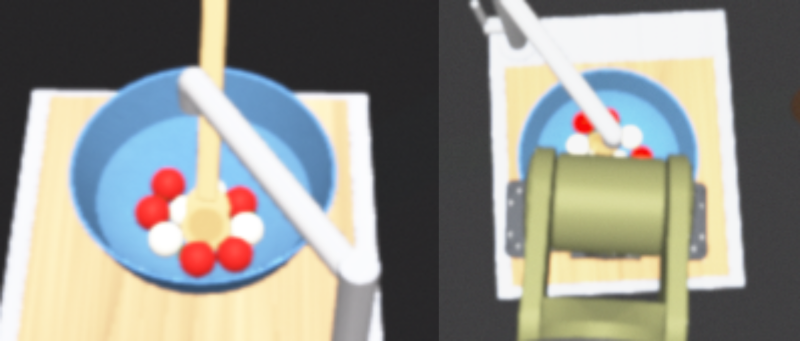

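The pile is well mixed, with reds on both sides and whites between them, around the head at (207,220). I'll draw the spoon straight out along its axis and check.

```bash
python3 -m creep '{"slide":[[-0.55,0,0.85],[-0.8,0,1.25],[-0.8,0,1.25],[-1.1,0,1.7],[-1.1,0,1.7],[-1.1,0,1.7],[-1.1,0,1.7],[-1.1,0,1.7]],"turn":[0,0,0,0,0,0,0,0],"claw":[0,0,0,0,0,0,0,0]}' 
python3 -m creep '{"slide":[[-3,0,1],[-4,0,1],[-4,0,1],[0,0,0],[0,0,0]],"turn":[0,0,0,0,0],"claw":[0,0,0,0,0]}' 
python3 - <<'E'
from h import *
im=[]
A={}
for n in("scene","top"):
    o,p=balls(n); im.append(p); A[n]=o; print(n,o)
for n in A:
    for m in A[n]["M"]: print(m,sorted(round(np.linalg.norm(np.subtract(m,t))) for t in A[n]["T"])[:2])
a=cv2.resize(im[0][200:340,240:420],(720,560)); b=cv2.resize(im[1][160:330,240:420],(593,560))
cv2.imwrite("pics/4.png",cv2.resize(np.hstack([a,b]),(800,341))[...,::-1])
E
```

```text
clock: 12.78
eef_pos: [441.4, -0.7, 540.4]
eef_rot: [-3.142, 0.0, 3.115]
wrist_force: [0.3, -0.3, -0.1]
finger_gap: 17.7
finger_force: 40.0
clock: 13.4
eef_pos: [332.3, -0.7, 569.4]
eef_rot: [-3.142, 0.001, 3.115]
wrist_force: [-0.7, 0.4, -1.6]
finger_gap: 17.8
finger_force: 40.0
scene {'T': [[591.0, -36.0, 44.0], [606.0, -57.0, 46.0], [608.0, 14.0, 41.0], [602.0, 26.0, 37.0], [655.0, -13.0, 43.0], [661.0, 7.0, 46.0]], 'M': [[606.0, -12.0, 28.0], [631.0, 26.0, 46.0], [636.0, -42.0, 44.0]]}
top {'T': [[658.0, 16.0, 48.0], [612.0, -48.0, 42.0], [608.0, 22.0, 42.0], [590.0, -30.0, 40.0]], 'M': [[638.0, 32.0, 44.0], [638.0, -38.0, 39.0], [635.0, 9.0, 31.0], [619.0, -23.0, 34.0], [602.0, -8.0, 33.0], [594.0, -5.0, 34.0]]}
[606.0, -12.0, 28.0] [29, 33]
[631.0, 26.0, 46.0] [26, 30]
[636.0, -42.0, 44.0] [34, 35]
[638.0, 32.0, 44.0] [26, 32]
[638.0, -38.0, 39.0] [28, 49]
[635.0, 9.0, 31.0] [29, 32]
[619.0, -23.0, 34.0] [27, 30]
[602.0, -8.0, 33.0] [26, 32]
[594.0, -5.0, 34.0] [26, 31]
```

View pics/4.png

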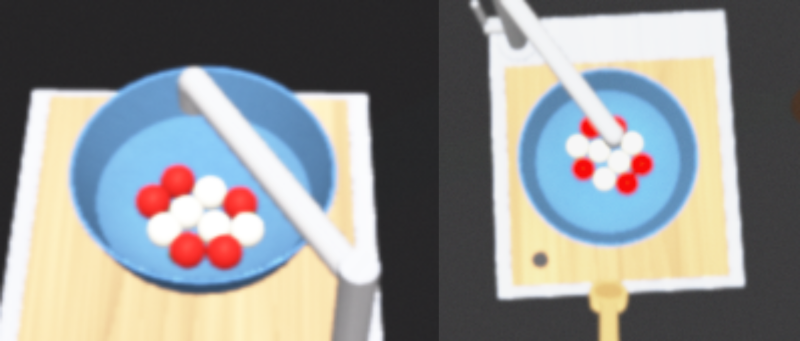

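All ten balls are in the bowl, and every white ball has a red one touching it. I'll take the spoon back over the stand.

```bash
python3 -m creep '{"slide":[[0,4.4,1],[0,5,1],[0,5,1],[0,5,0],[3.2,5,0],[4,5,0],[4,1.2,0],[4,0,0]],"turn":[0,0,0,0,0,0,0,0],"claw":[0,0,0,0,0,0,0,0]}' 
python3 -m creep '{"slide":[[0,0,0],[0,0,0]],"turn":[0,0],"claw":[0,0]}' 
python3 - <<'E'
from h import *
for n in("scene","top"):
    p,d,K,T=shot(n); X=pts(manip.cut_out("spoon",n)[0]["mask"],d,K,T)
    for zz in (240,280,320,360,400,440):
        m=abs(X[:,2]-zz)<6
        if m.sum()>3: print(n,np.median(X[m],0).round(1))
E
```

```text
clock: 14.5
eef_pos: [485.3, 305.8, 597.3]
eef_rot: [-3.14, -0.002, 3.117]
wrist_force: [0.0, -0.1, 0.8]
finger_gap: 17.6
finger_force: 40.0
clock: 14.75
eef_pos: [483.4, 304.4, 598.5]
eef_rot: [-3.141, -0.001, 3.115]
wrist_force: [-0.5, 0.0, -0.9]
finger_gap: 17.4
finger_force: 40.0
scene [604.8 298.2 239.9]
scene [579.4 298.2 280.4]
scene [553.3 298.9 319.4]
scene [527.5 299.1 359.6]
scene [500.8 301.1 399.9]
scene [475.2 304.4 439.8]
top [606.3 299.7 240.4]
top [581.7 298.2 280.6]
top [553.9 298.5 319.7]
```

```bash
python3 -m creep '{"slide":[[0.1,0.1,-3],[0,0.1,-3],[0,0,-3],[0,0,-3],[0,0,-3],[0,0,-2],[0,0,-1.5],[0,0,-1]],"turn":[0,0,0,0,0,0,0,0],"claw":[0,0,0,0,0,0,0,0]}' 
python3 -m creep '{"slide":[[0,0,-0.6],[0,0,-0.5],[0,0,0],[0,0,0]],"turn":[0,0,0,0],"claw":[0,0,0,0]}' 
python3 - <<'E'
from h import *
p,d,K,T=shot("scene"); X=pts(manip.cut_out("spoon","scene")[0]["mask"],d,K,T)
for zz in (30,70,110,150,190):
    m=abs(X[:,2]-zz)<6
    if m.sum()>3: print(np.median(X[m],0).round(1))
cv2.imwrite("pics/5.png",cv2.resize(p[160:340,400:560],(533,600))[...,::-1])
E
```

```text
clock: 15.95
eef_pos: [484.2, 306.2, 403.9]
eef_rot: [3.141, 0.0, 3.115]
wrist_force: [0.3, -0.9, -0.7]
finger_gap: 17.7
finger_force: 40.0
clock: 16.45
eef_pos: [484.0, 306.3, 395.0]
eef_rot: [3.14, 0.002, 3.115]
wrist_force: [-6.5, -1.2, 11.6]
finger_gap: 17.7
finger_force: 40.0
[611.  298.5  30.4]
[585.9 299.8  71.1]
[559.4 301.2 110.3]
[533.3 301.4 150.2]
[506.3 302.2 190.4]
```

View pics/5.png

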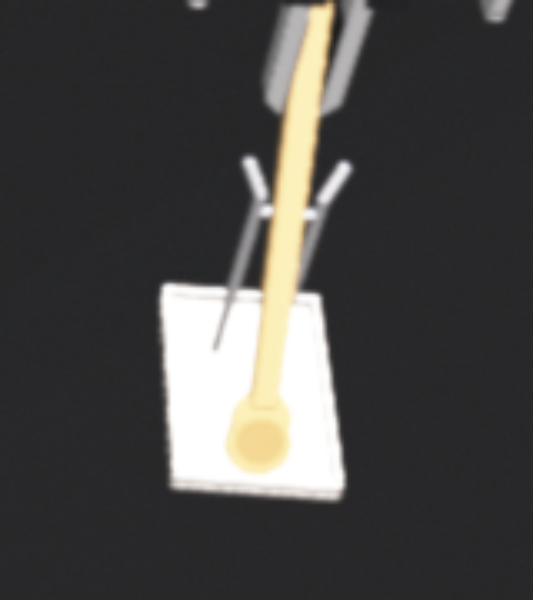

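Handle is between the wires and the head is in the dish, but it's pressing on the lip; I'll ease back a few millimetres and lower.

```bash
python3 -m creep '{"slide":[[0,0,0.4],[-0.5,0,0],[0,0,-0.3],[0,0,-0.3],[0,0,0],[0,0,0]],"turn":[0,0,0,0,0,0],"claw":[0,0,0,0,0,0]}' 
python3 - <<'E'
from h import *
p,d,K,T=shot("scene"); X=pts(manip.cut_out("spoon","scene")[0]["mask"],d,K,T)
for zz in (30,70,110,150,190):
    m=abs(X[:,2]-zz)<6
    if m.sum()>3: print(np.median(X[m],0).round(1))
E
```

```text
clock: 17.3
eef_pos: [479.9, 306.1, 392.7]
eef_rot: [3.14, 0.005, 3.115]
wrist_force: [6.0, 0.8, 8.4]
finger_gap: 17.6
finger_force: 40.0
[521.2 287.7  28.9]
[521.6 287.8  70.4]
[521.5 320.6 111.5]
[519.7 290.1 150.3]
```

```bash
python3 -m creep '{"slide":[[0.2,0,0],[0,0,0],[0,0,0],[0,0,0],[0,0,0],[0,0,0],[0,0,0],[0,0,0]],"turn":[0,0,0,0,0,0,0,0],"claw":[0,0,0.25,0.3,0.4,0.5,0.7,0.9]}' 
python3 -m creep '{"slide":[[0,0,0],[0,0,0],[0,0,0]],"turn":[0,0,0],"claw":[1,1,1]}'
python3 -m creep '{"slide":[[0,0,1.5],[0,0,2.5],[0,0,3],[0,0,3],[0,0,3],[0,0,2],[-3,0,0],[-3,0,0]],"turn":[0,0,0,0,0,0,0,0],"claw":[1,1,1,1,1,1,1,1]}'
python3 -m creep '{"slide":[[-4,0,0],[-4,0,0],[0,0,0],[0,0,0]],"turn":[0,0,0,0],"claw":[1,1,1,1]}'
python3 - <<'E'
from h import *
im=[]
for n in("scene","top"):
    o,p=balls(n); print(n,o); im.append(p); _,d,K,T=shot(n)
    X=pts(manip.cut_out("spoon",n)[0]["mask"],d,K,T)
    for zz in (30,70,110,150,190,230):
        m=abs(X[:,2]-zz)<6
        if m.sum()>3: print(np.median(X[m],0).round(1))
cv2.imwrite("pics/6.png",cv2.resize(im[0][160:360,130:560],(800,372))[...,::-1])
E
```

```text
clock: 18.4
eef_pos: [481.3, 306.2, 391.1]
eef_rot: [3.142, 0.0, 3.115]
wrist_force: [0.5, -0.4, 0.1]
finger_gap: 63.4
finger_force: 0.0
clock: 18.77
eef_pos: [481.3, 306.2, 391.1]
eef_rot: [-3.142, -0.0, 3.115]
wrist_force: [-0.1, -0.1, 0.7]
finger_gap: 92.4
finger_force: 0.0
clock: 19.77
eef_pos: [420.4, 305.9, 542.2]
eef_rot: [3.141, 0.001, 3.114]
wrist_force: [-1.0, 0.6, -0.5]
finger_gap: 93.8
finger_force: 0.0
clock: 20.27
eef_pos: [341.5, 306.1, 541.9]
eef_rot: [3.141, 0.001, 3.115]
wrist_force: [0.2, 0.9, 0.4]
finger_gap: 93.9
finger_force: 0.0
scene {'T': [[590.0, -36.0, 43.0], [608.0, -55.0, 46.0], [605.0, 18.0, 44.0], [656.0, -19.0, 44.0], [659.0, 11.0, 47.0]], 'M': [[591.0, -7.0, 37.0], [607.0, -14.0, 29.0], [635.0, 30.0, 46.0]]}
[606.1 300.7  30. ]
[581.2 300.2  69.5]
[555.7 301.1 109.5]
[529.  301.6 151.1]
[502.9 302.  190.2]
[477.9 303.2 230.8]
top {'T': [[613.0, -48.0, 41.0], [609.0, 22.0, 39.0], [590.0, -30.0, 42.0]], 'M': [[638.0, 32.0, 43.0], [638.0, -38.0, 39.0], [627.0, -3.0, 34.0], [618.0, -21.0, 38.0], [596.0, -3.0, 39.0]]}
[608.2 302.6  29.4]
[583.1 300.7  71.3]
[557.4 301.  109.5]
[531.6 302.  149.5]
[505.2 303.2 190.1]
[479.1 302.4 230.2]
```

View pics/6.png

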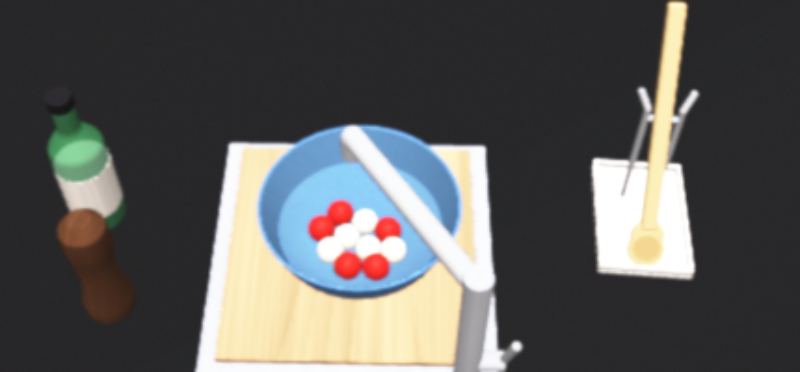

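The spoon is back in the stand within about a millimetre or two of its starting pose, and the salad is still mixed. I'm handing it in.

```bash
python3 -c "
from cell import manip
print(manip.sign_off())"
```

```text
the job is handed in; nothing more can be done
None
```

The job is handed in (verdict not shown): in the last pictures every mozzarella ball had a tomato touching or close beside it, all ten were in the bowl, and the spoon was back in its stand and let go.

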